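# Open the tight sugar jar under its keeper cover

## Robot

A 6-joint arm with a two-finger parallel gripper is mounted at the origin on the work surface. World frame = base frame: x ahead of the robot, y to its left, z up, the work surface at z = 0. Lengths are in mm, angles in rad, forces in N, time in s.
With the tool pointing down it reaches from about 275 to 1000 mm from the base axis. Payload 8.4 kg.
Tool frame: the origin (TCP) lies midway between the tips of the shut fingers; the grasp point (between the pads) lies 19 mm behind it; z points along the fingers, y is the line along which they close (so a half turn about z gives the same grasp; the last joint's range is limited). The gripper opens to 85 mm and grips with 20 to 120 N. Pads are 22 mm wide; open, the fingers measure 114 mm over their backs; the gripper's body (76 mm by 85 mm) begins 54 mm behind the grasp point. The pads swing forward as they close: fully open they stand 13 mm farther back than shut.
Start: joints at [1.124, 0.353, 1.633, -0, 1.155, -0.002], TCP at [268.922, 564.189, 231.281] pointing down, gripper open.
Joint ranges: [-2.63, 2.63], [-0.92, 2.1], [0.06, 2.66], [-1.3, 4.44], [0, 2.69], [-3.02, 3.02]. Speed limits (rad/s): [2.22, 2.22, 2.79, 3.14, 3.14, 3.14].

## Interface

Orientations are given as [roll, pitch, yaw] about the fixed x, y, z axes, in that order (R = Rz(yaw) Ry(pitch) Rx(roll)).
In Python, from rig import monitor, imaging, r gives the robot as it stands.
- The arm moves only by the tool drive_tool, never from a script. Its argument "plan" is a list of rows, each an object of numbers: "x", "y", "z": the shift along the tool's x, y, z in units of 50 mm (1.0 is 50 mm); "ax", "ay", "az": the turn, a rotation vector about the tool's x, y, z in units of 6 degrees (1.0 is 6 degrees); "hand": the finger opening in mm, from 0 to 85.4. In form: [{"x": .., "y": .., "z": .., "ax": .., "ay": .., "az": .., "hand": ..}, ...]. A call has 1 to 8 rows; each row is the pose to reach, as a shift and turn from the pose commanded when the call began, along the tool's axes at that moment; what a row does not reach only later rows make up. A row lasts 1/10 s, in which the tool goes at most 50 mm and 8.59 degrees, less where a joint would pass 70% of its speed; a pose out of reach is approached as far as the arm can. A call with a gripper value outside its range is refused whole. The fingers move at their own pace and stop on an object; "grip_force" is the grip in N (left out, the last holds). Time passes only in rows, so rows that repeat a pose let the fingers close. It gives the time, the measured TCP pose, the force, the opening and the grip force at its end, in the units of the state.
- monitor.sense(): the state, without advancing time (a new reading comes with each control period).
- imaging.grab_frame(name): name is "scene" or "top" or "wrist"; returns the picture (400x640x3 uint8, red, green, blue); there is no depth.
- imaging.camera_info(name): a dict with "mtx" (3x3 intrinsics, pixels), "R" (3x3) and "t" (3): a world point X has camera coordinates R X + t. Camera axes: x right, y down, z forward; pixel columns grow to the right and rows downward; lengths in mm; the calibration is good to about 2 mm. A picture is of the moment at which its call begins: read the wrist's pose just before it. camera_info takes no time and is no camera call; for the wrist camera it gives the pose at the moment of the call.
- r.sign_off(): hands the job in; it is judged then, once.
The state is a dict: "clock": time; "qpos": joint angles; "qvel": joint speeds; "joint_efforts": joint torques, N m; "eef_pos": TCP position; "tcp_rot": TCP orientation; "contact_force": force on the tool from outside, world axes, zero at the start; "wrist_torque": the same for the moment, N m; "opening": opening from 0.0 (shut) to 1.0 (fully open); "grasp_force": force on a finger pad.
Only numpy, scipy, OpenCV 4.12 (cv2) and the standard library are available. Lean on these libraries where they do the work, as an engineer would, in place of code of your own. Each camera call takes 0.05 s, during which the arm holds its last target. There are 200 camera calls.

## Task

Open the sugar jar that stands in the wooden box: first slide the box's flat cover fully home over the jar's compartment, so that its slot closes round the jar's neck and keeps the jar down, then unscrew the tight steel cap (counter-clockwise from above, about a sixth of a turn) while it still sits on the jar, until its threads let go. Lift the cap straight off and finish still holding it in the gripper, level and at rest just above the middle of the jar's mouth with about 20 mm of air between them; do not put it down or let go. The jar stays in its compartment under the closed cover, and the kettle, the caddies and the egg timer are left where they stand.

Things in the scene. Friction and masses are not known exactly. Their poses are not given: they have to be found in the camera images.
- jar_box: Fixed oblong wooden box, 100 mm (x) by 245 mm (y: -200 to +45 mm), 90 mm tall to its side rails. Origin: on the work surface below the middle of the square jar pocket, z up. Pocket 63 mm square, floor 8 mm above the work surface; the 60 mm jar can turn only about 3 degrees in it. The rest, towards -y, is an empty compartment under the parked cover.
- cover (a joint): Flat wooden cover sliding along the box's +y, 82 mm wide, 6 mm thick, top 86 mm above the work surface. Value in m: 0 = parked open, 0.090 = fully home over the jar, at a hard stop; starts at 0 to 0.02, stays where left, about 2 N move it. An open U slot 42 mm wide in its leading (+y) edge passes round the jar's 34 mm neck, above the jar's shoulders, below the cap.
- cover_tab (a point): Top centre of the upright wooden tab on the cover, the thing to pinch or push: 14 mm thick along the box's y, 36 mm along its x, rising 28 mm above the cover (top 114 mm above the work surface). At cover value v it is at box x = 0, y = v - 175 mm.
- jar: Glass jar, loose in the pocket, square body 60 x 60 x 70 mm, round neck 34 mm across, mouth rim 102 mm above its underside; 250 g. Origin: centre of its underside, z up; its x nearly along the box's x. The neck has three short thread lugs, 120 degrees apart.
- jar_mouth (a point): Centre of the jar's mouth, level with the rim: 102 mm above the jar's underside, 110 mm above the work surface.
- cap: Stainless twelve-sided screw cap, about 53 mm across, 24 mm tall, flat top, 70 g. Origin: centre of its underside (open side), z up. Screwed on, its underside is 84 mm above the jar's underside (92 mm above the work surface, 6 mm above the cover's top). Three inner lugs hook under the jar's lugs, so it cannot be pulled off before it is turned.
- cap_top (a point): Centre of the cap's flat top, 116 mm above the work surface while screwed on. Turning: starts with the cap's x within 0.08 rad of the jar's x; stiff, up to 0.6 N m. Counter-clockwise from above, relative to the jar, the lugs come free at 0.71 rad, a sprung seal then lifts the cap up to 2.5 mm, and a stop ends the turn at 1.28 rad. At 1.0 rad it lifts straight off.
- kettle: Matte grey kettle, 160 mm across, 170 mm tall, with black handle, bystander. Origin: centre of its underside.
- caddy_low: Bottom one of three stacked white ceramic caddies, each 80 mm across and 55 mm tall, bystander. Origin: centre of its underside.
- caddy_mid: Middle caddy of the stack, bystander. Origin: centre of its underside.
- caddy_top: Top caddy of the stack (stack 165 mm tall), bystander. Origin: centre of its underside.
- timer: Red plastic egg timer, egg-like, 58 mm across, 66 mm tall, bystander. Origin: centre of its underside.
Things that resemble listed ones, but are neither listed nor needed, are in the scene too. Of the things like the cap, leave any that is blue, purple or yellow; of the rest the smaller one is meant.

How it is judged (in metres and radians):
On the way, in this order (a step that is already met when the one before it is completed fails the run):
1. the cover is slid home over the jar's compartment with the cap still screwed on (value of joint cover above 0.082 m and z of cap in the frame of jar below 0.09 m and angle between the x axis of cap and the x axis of jar, either way round below 0.4 rad), for 0.2 s.
2. the cap is turned until its threads are free while it still sits on the jar, cover closed (value of joint cover above 0.082 m and z of cap in the frame of jar below 0.091 m and angle between the x axis of cap and the x axis of jar, either way round above 0.62 rad), for 0.05 s.
At the end, for the whole second after the job is handed in: Cover home (joint above 0.082). Jar in its pocket (raised under 8 mm, tilt under 0.12 rad). Cap held by the fingers, touching neither jar nor box, at rest (under 0.03 m/s), level within 0.2 rad, underside 6 to 45 mm above the rim, axis within 18 mm of the mouth centre (value of joint cover above 0.082 m and z of jar in the frame of jar_box below 0.016 m and angle between jar's own z axis and vertical below 0.12 rad and z of cap in the frame of jar_mouth between 0.006 and 0.045 m and horizontal distance between cap and jar_mouth below 0.018 m and angle between cap's own z axis and vertical below 0.2 rad and contact force between the fingers and cap above 1 N and contact force between cap and jar below 0.2 N and contact force between cap and jar_box below 0.2 N and linear speed of cap below 0.03 m/s); the arm keeps its last pose, push and grip.
It fails at once if the kettle is moved more than 30 mm (distance of kettle from where it was at the start of the episode above 0.03 m).
It fails at once if a caddy is moved more than 30 mm (distance of any of caddy_low, caddy_mid, caddy_top from where it was at the start of the episode above 0.03 m).
It fails at once if the egg timer is moved more than 30 mm (distance of timer from where it was at the start of the episode above 0.03 m).
It fails at once if the jar is pulled up out of its compartment (more than 15 mm) (z of jar in the frame of jar_box above 0.023 m).
It also fails if it takes over 43 s, if anything falls off the work surface, if the arm or the gripper's body presses on something with over 40 N, if the wrist force passes 120 N, or if a joint passes its speed limit or range.

## Working session

There is one attempt and no reset: what is moved stays moved. The work goes in short steps, Python scripts to look and compute and a tool call to move; the robot and the scene stay as the last step left them, time stands still between calls to the robot, and variables do not carry over. Pictures are saved under pics/ and viewed, at most 10 in all, crops included, and the job is handed in when it is done.

Besides the shell and the picture viewer there is one more tool, called after "Emit:" by a JSON object that holds its "op" and its "data", one argument or row to a line. drive_tool: Moves the arm, as the interface text tells. Its arguments: {"type":"object","properties":{"plan":{"type":"array","items":{"type":"object","properties":{"x":{"type":"number"},"y":{"type":"number"},"z":{"type":"number"},"ax":{"type":"number"},"ay":{"type":"number"},"az":{"type":"number"},"hand":{"type":"number"}}}},"grip_force":{"type":"number"}},"required":["plan"]}

```bash
mkdir -p pics; ls
python3 - <<'E'
from rig import monitor, imaging, r
import cv2, json
for n in ("scene","top"):
    im=imaging.grab_frame(n); cv2.imwrite(f"pics/{n}0.png",im[:,:,::-1])
    print(n,{k:v.tolist() if hasattr(v,'tolist') else v for k,v in imaging.camera_info(n).items()})
print(monitor.sense())
E
```

```text
pics
scene {'mtx': [[362.06537389969384, 0.0, 321.10095476872283], [0.0, 362.06537389969384, 193.7489339692545], [0.0, 0.0, 1.0]], 'R': [[0.8694856536208908, 0.4936451480333658, -0.017583116065391424], [0.24618938433177145, -0.46393824623034796, -0.8509712631617194], [-0.4282353152062497, 0.7355785284439894, -0.5249178443360244]], 't': [-453.01965176534395, -34.36900325706221, 1169.364291416312]}
top {'mtx': [[395.91504463346035, 0.0, 314.54593787307226], [0.0, 395.91504463346035, 199.08139162131752], [0.0, 0.0, 1.0]], 'R': [[0.02842084272372407, -0.9994192023350884, 0.01880196007784982], [-0.9916165391247901, -0.030560903606338896, -0.12554947433158567], [0.12605116037961242, -0.015076112717135699, -0.9919091771892693]], 't': [-17.01791752631025, 545.0537506382783, 1125.2404699860213]}
{'clock': 0.1, 'qpos': array([ 1.12359584e+00,  3.53575725e-01,  1.63406128e+00, -3.23928810e-05,
        1.15523442e+00, -2.37633029e-03]), 'qvel': array([-0.00076178, -0.00062728, -0.0031363 , -0.00118005, -0.00102711,
        0.00209664]), 'joint_efforts': array([ 1.83527838e-03, -6.06353331e+01, -3.42826617e+01,  8.44297415e-05,
        4.06529551e-03,  5.40954647e-05]), 'eef_pos': array([268.74252443, 563.78425462, 230.63809667]), 'tcp_rot': array([-3.14031381e+00,  2.65802992e-05,  2.69678161e+00]), 'contact_force': array([-0.61182414,  0.43288464,  0.2948416 ]), 'wrist_torque': array([ 0.00146554,  0.00776102, -0.01386761]), 'grasp_force': 0.0, 'opening': 1.0009398060044374}
```

View pics/scene0.png

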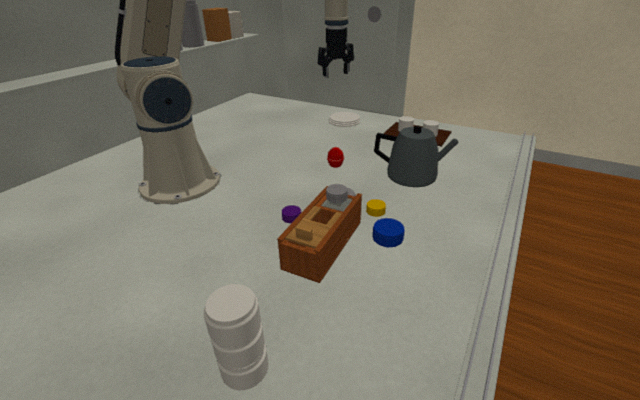

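View pics/top0.png

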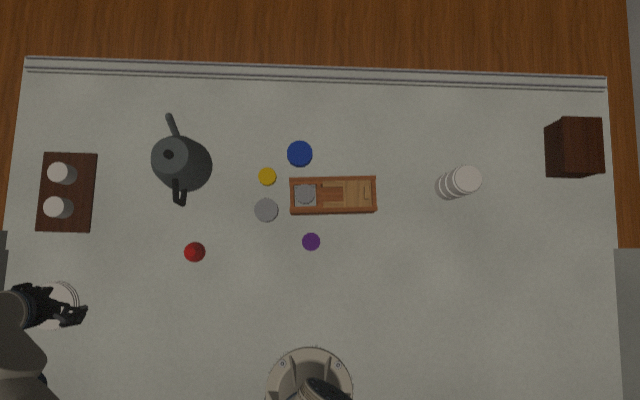

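```bash
cat > h.py <<'E'
import numpy as np, cv2
from rig import monitor, imaging, r
def ray(ci,uv,z):
    K,R,t=(np.array(ci[k]) for k in("mtx","R","t"))
    uv=np.atleast_2d(np.array(uv,float))
    d=(np.linalg.inv(K)@np.c_[uv,np.ones(len(uv))].T).T@R
    c=-R.T@t
    return c+d*((z-c[2])/d[:,2])[:,None]
def proj(ci,X):
    K,R,t=(np.array(ci[k]) for k in("mtx","R","t"))
    p=(K@(R@np.atleast_2d(X).T+t[:,None])).T
    return p[:,:2]/p[:,2:]
E
python3 - <<'E'
from h import *
a=cv2.imread("pics/top0.png"); b=cv2.imread("pics/scene0.png")
A=cv2.resize(a[165:225,240:400],None,fx=5,fy=5,interpolation=cv2.INTER_CUBIC)
B=cv2.resize(b[175:285,270:400],None,fx=2.7,fy=2.7,interpolation=cv2.INTER_CUBIC)
B=cv2.copyMakeBorder(B,0,0,0,800-B.shape[1],cv2.BORDER_CONSTANT)
cv2.imwrite("pics/crop1.png",np.vstack([A,B]))
ci=imaging.camera_info("top")
for n,uv,z in(("cap",(305,194.5),116),("tab",(367,190.5),114),("bigcap",(265.5,210),24)): print(n,ray(ci,uv,z))
for n,u in(("tl",(290,178)),("bl",(291,214)),("tr",(375.5,177)),("br",(376.5,213))): print(n,ray(ci,u,90))
E
```

```text
cap [[546.73907392  26.72587098 116.        ]]
tab [[ 563.35043197 -142.73933223  114.        ]]
bigcap [[509.88200771 142.14927425  24.        ]]
tl [[595.6990957   70.46290907  90.        ]]
bl [[494.59437677  64.02990496  90.        ]]
tr [[ 606.21095794 -169.84910492   90.        ]]
br [[ 504.54040335 -173.56025422   90.        ]]
```

View pics/crop1.png

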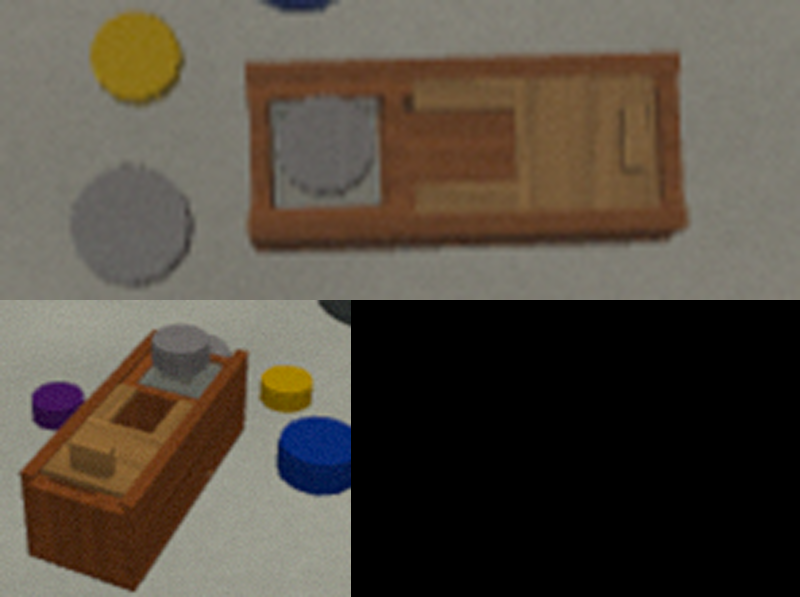

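The caps: grey on the jar in the box at top-view (305,194), a larger loose grey one at (266,210), plus blue (300,153), yellow (267,176) and purple (311,242). The crop confirms that the smaller grey one, on the jar, is the one meant. The cover is parked near 5 mm, with its tab near (367,191). I'm moving above the box for a wrist view.

Emit:
{"op": "drive_tool", "data": {
  "plan": [
    {"x": -10.5,"y": -8.8,"z": -1,"az": -4.7,"hand": 85},
    {"x": -10.5,"y": -8.8,"z": -1,"az": -4.7,"hand": 85},
    {"x": -10.5,"y": -8.8,"z": -1,"az": -4.7,"hand": 85},
    {"x": -10.5,"y": -8.8,"z": -1,"az": -4.7,"hand": 85},
    {"x": -10.5,"y": -8.8,"z": -1,"az": -4.7,"hand": 85},
    {"x": -10.5,"y": -8.8,"z": -1,"az": -4.7,"hand": 85},
    {"x": -10.5,"y": -8.8,"z": -1,"az": -4.7,"hand": 85},
    {"x": -10.5,"y": -8.8,"z": -1,"az": -4.7,"hand": 85}
  ]
}}

```text
invalid input
```

Emit:
{"op": "drive_tool", "data": {
  "plan": [
    {"x": -0.7,"y": -0.6,"z": 0,"ax": 0,"ay": 0,"az": -0.6,"hand": 85},
    {"x": -1.4,"y": -1.2,"z": 0,"ax": 0,"ay": 0,"az": -1.2,"hand": 85},
    {"x": -2.1,"y": -1.8,"z": 0,"ax": 0,"ay": 0,"az": -1.8,"hand": 85},
    {"x": -2.8,"y": -2.4,"z": 0,"ax": 0,"ay": 0,"az": -2.4,"hand": 85},
    {"x": -3.5,"y": -3.0,"z": 0,"ax": 0,"ay": 0,"az": -3,"hand": 85},
    {"x": -4.2,"y": -3.6,"z": 0,"ax": 0,"ay": 0,"az": -3.6,"hand": 85},
    {"x": -4.9,"y": -4.2,"z": 0,"ax": 0,"ay": 0,"az": -4.2,"hand": 85},
    {"x": -5.6,"y": -4.8,"z": 0,"ax": 0,"ay": 0,"az": -4.7,"hand": 85}
  ]
}}

```text
clock: 0.9
eef_pos: [418.7, 225.3, 231.2]
tcp_rot: [-3.142, -0.0, -3.091]
contact_force: [0.3, 0.4, -0.4]
opening: 0.995
grasp_force: 0.0
```

Emit:
{"op": "drive_tool", "data": {
  "plan": [
    {"x": -0.35,"y": -0.85,"z": 0,"ax": 0,"ay": 0,"az": 0,"hand": 85},
    {"x": -0.7,"y": -1.7,"z": 0,"ax": 0,"ay": 0,"az": 0,"hand": 85},
    {"x": -1.05,"y": -2.5,"z": 0,"ax": 0,"ay": 0,"az": 0,"hand": 85},
    {"x": -1.4,"y": -3.4,"z": 0,"ax": 0,"ay": 0,"az": 0,"hand": 85},
    {"x": -1.75,"y": -4.2,"z": 0,"ax": 0,"ay": 0,"az": 0,"hand": 85},
    {"x": -2.1,"y": -5.0,"z": 0,"ax": 0,"ay": 0,"az": 0,"hand": 85},
    {"x": -2.45,"y": -5.9,"z": 0,"ax": 0,"ay": 0,"az": 0,"hand": 85},
    {"x": -2.45,"y": -5.9,"z": 0,"ax": 0,"ay": 0,"az": 0,"hand": 85}
  ]
}}

```text
clock: 1.7
eef_pos: [556.6, -66.5, 231.0]
tcp_rot: [-3.14, 0.001, -3.098]
contact_force: [-0.1, 0.5, -0.1]
opening: 0.995
grasp_force: 0.0
```

Run:
```python
from h import *
s=monitor.sense(); ci=imaging.camera_info("wrist"); im=imaging.grab_frame("wrist")
import pickle; pickle.dump((s,ci),open("w1.pkl","wb"))
cv2.imwrite("pics/w1.png",im[:,:,::-1]); print(s['eef_pos'],s['tcp_rot'],ci)
X=[[547,27,116],[555,-143,114]]; print(proj(ci,X))
```

```text
[556.57605087 -66.45805551 231.04905889] [-3.13989328e+00  1.00433365e-03 -3.09782011e+00] {'mtx': array([[296.92003678,   0.        , 320.92434553],
       [  0.        , 296.92003678, 201.22898337],
       [  0.        ,   0.        ,   1.        ]]), 'R': array([[-0.0429563 ,  0.99907112, -0.00341353],
       [ 0.94334555,  0.04168503,  0.32918312],
       [ 0.32901964,  0.01092035, -0.94425993]]), 't': array([  92.1384034 , -563.88391779,  197.871598  ])}
[[426.18185469 191.76317029]
 [238.87802313 191.63935219]]
```

View pics/w1.png

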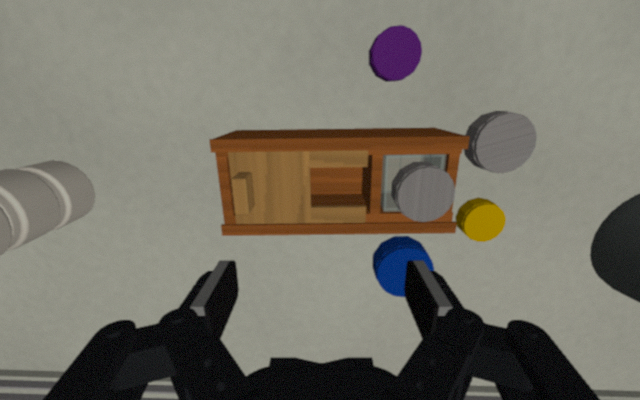

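Run:
```python
from h import *
import pickle
s,ci=pickle.load(open("w1.pkl","rb")); a=cv2.imread("pics/w1.png")
f=6
A=cv2.resize(a[150:240,380:470],None,fx=f,fy=f,interpolation=cv2.INTER_CUBIC)
B=cv2.resize(a[150:240,210:253],None,fx=f,fy=f,interpolation=cv2.INTER_CUBIC)
C=np.hstack([B,A]); C=cv2.convertScaleAbs(C,alpha=1.5)
cv2.imwrite("pics/crop2.png",C); print(C.shape)
```

```text
(540, 798, 3)
```

View pics/crop2.png

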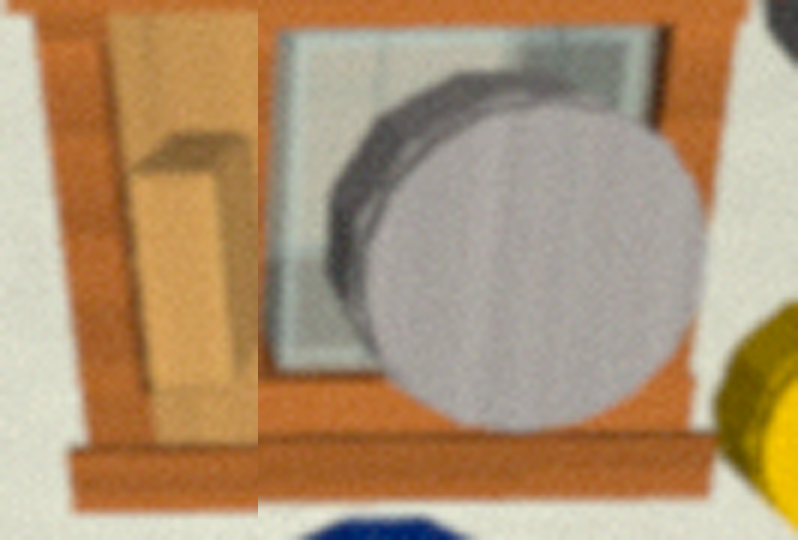

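Run:
```python
from h import *
import pickle
s,ci=pickle.load(open("w1.pkl","rb")); a=cv2.imread("pics/w1.png").astype(float)
T=np.array([(133,174),(215,170),(236,380),(150,388)])/6+(210,150)
t=ray(ci,T,114); print("tab",t.round(1),t.mean(0), np.linalg.norm(t-np.roll(t,-1,0),axis=1))
# cap: grey, bright, low saturation disc
g=a.mean(2); g=cv2.GaussianBlur(g,(0,0),1); sat=a.max(2)-a.min(2)
print(g[194,426],sat[190:198,420:430].mean(),g[210,392],g[166,400])
def up(X):return X
c0=ray(ci,[(426.3,194.3)],116)[0]
# radial edge: sample along world-plane rays, strongest gradient 22..30 mm
th=np.radians(np.arange(0,360,3)); rr=np.arange(22,31.5,.25)
for it in range(3):
    P=[];
    for q in th:
        X=c0+np.c_[rr*np.cos(q),rr*np.sin(q),0*rr]; uv=proj(ci,X).astype(np.float32)
        v=np.stack([cv2.remap(cv2.GaussianBlur(a[:,:,k],(0,0),.7).astype(np.float32),uv[None,:,0],uv[None,:,1],cv2.INTER_CUBIC)[0] for k in range(3)],1)
        d=np.abs(np.gradient(v,axis=0)).sum(1); P.append(rr[d.argmax()])
    P=np.array(P); x=np.c_[P*np.cos(th),P*np.sin(th)]
    A=np.c_[2*x,np.ones(len(x))]; w=np.ones(len(x),bool)
    for _ in range(4):
        so=np.linalg.lstsq(A[w],(x[w]**2).sum(1),rcond=None)[0]; R=np.sqrt(so[2]+so[0]**2+so[1]**2)
        w=np.abs(np.hypot(*(x-so[:2]).T)-R)<1.5
    c0=c0+np.r_[so[:2],0]
print("cap",c0,R,w.sum())
e=np.hypot(*(x-so[:2]).T)-R
ph=np.degrees(th)
z=(e[w]*np.exp(12j*th[w])).mean(); print("corner phase deg",np.degrees(np.angle(z))/12,"amp",2*abs(z))
# box rails outer edge in wrist/top views
for n,(p,q) in {"near":((222,153-10),(457,143)),}.items(): pass
d=c0-t.mean(0); print("dist",np.hypot(d[0],d[1]),"yaw",np.degrees(np.arctan2(-d[0],d[1])))
```

```text
tab [[ 543.3 -148.5  114. ]
 [ 542.1 -136.1  114. ]
 [ 575.9 -134.2  114. ]
 [ 577.9 -147.7  114. ]] [ 559.81338212 -141.6408956   114.        ] [12.38495335 33.82871434 13.64293238 34.56622438]
108.86614769380681 6.85 96.16683494635899 110.84302998195732
cap [550.30563187  27.49004155 116.        ] 26.06760077024024 109
corner phase deg -13.052870588817735 amp 0.06271188936363177
dist 169.3979669745392 yaw 3.2175143111283067
```

The wrist view shows the tab top at about (241,193) and the cap top at (426,194). The tab is at world (560,-142), the cap at (550,27.5), the box yaw is about 3.2° and the cover is near 5.6 mm. Next I move above the tab.

Emit:
{"op": "drive_tool", "data": {
  "plan": [
    {"x": 0,"y": -0.5,"z": 0.4,"ax": 0,"ay": 0,"az": -0.1,"hand": 60},
    {"x": 0,"y": -1.0,"z": 0.8,"ax": 0,"ay": 0,"az": -0.1,"hand": 60},
    {"x": 0,"y": -1.4,"z": 1.2,"ax": 0,"ay": 0,"az": -0.1,"hand": 60},
    {"x": 0,"y": -1.55,"z": 1.6,"ax": 0,"ay": 0,"az": -0.1,"hand": 60},
    {"x": 0,"y": -1.55,"z": 1.6,"ax": 0,"ay": 0,"az": -0.1,"hand": 60},
    {"x": 0,"y": -1.55,"z": 1.6,"ax": 0,"ay": 0,"az": -0.1,"hand": 60}
  ]
}}

```text
clock: 2.35
eef_pos: [558.0, -138.3, 151.3]
tcp_rot: [3.141, -0.001, -3.083]
contact_force: [0.0, -0.4, -0.6]
opening: 0.703
grasp_force: 0.0
```

Emit:
{"op": "drive_tool", "data": {
  "plan": [
    {"x": -0.04,"y": -0.06,"z": 0.4,"ax": 0,"ay": 0,"az": 0,"hand": 60},
    {"x": -0.04,"y": -0.06,"z": 0.8,"ax": 0,"ay": 0,"az": 0,"hand": 60},
    {"x": -0.04,"y": -0.06,"z": 1.1,"ax": 0,"ay": 0,"az": 0,"hand": 60},
    {"x": -0.04,"y": -0.06,"z": 1.1,"ax": 0,"ay": 0,"az": 0,"hand": 60},
    {"x": -0.04,"y": -0.06,"z": 1.1,"ax": 0,"ay": 0,"az": 0,"hand": 40},
    {"x": -0.04,"y": -0.06,"z": 1.1,"ax": 0,"ay": 0,"az": 0,"hand": 20},
    {"x": -0.04,"y": -0.06,"z": 1.1,"ax": 0,"ay": 0,"az": 0,"hand": 10},
    {"x": -0.04,"y": -0.06,"z": 1.1,"ax": 0,"ay": 0,"az": 0,"hand": 5}
  ],
  "grip_force": 25
}}

```text
clock: 3.15
eef_pos: [561.2, -142.2, 97.3]
tcp_rot: [-3.141, 0.001, -3.084]
contact_force: [0.1, 1.4, 4.2]
opening: 0.155
grasp_force: 29.0
```

Emit:
{"op": "drive_tool", "data": {
  "plan": [
    {"x": 0,"y": 0,"z": 0,"ax": 0,"ay": 0,"az": 0,"hand": 5},
    {"x": 0,"y": 0,"z": 0,"ax": 0,"ay": 0,"az": 0,"hand": 5},
    {"x": 0,"y": 0,"z": 0,"ax": 0,"ay": 0,"az": 0,"hand": 5}
  ]
}}

```text
clock: 3.45
eef_pos: [561.2, -142.2, 97.2]
tcp_rot: [-3.141, 0.001, -3.084]
contact_force: [-0.6, 1.2, 6.2]
opening: 0.159
grasp_force: 29.2
```

Emit:
{"op": "drive_tool", "data": {
  "plan": [
    {"x": 0,"y": 0.2,"z": 0,"ax": 0,"ay": 0,"az": 0,"hand": 5},
    {"x": 0,"y": 0.45,"z": 0,"ax": 0,"ay": 0,"az": 0,"hand": 5},
    {"x": 0,"y": 0.7,"z": 0,"ax": 0,"ay": 0,"az": 0,"hand": 5},
    {"x": 0,"y": 0.95,"z": 0,"ax": 0,"ay": 0,"az": 0,"hand": 5},
    {"x": 0,"y": 1.2,"z": 0,"ax": 0,"ay": 0,"az": 0,"hand": 5},
    {"x": 0,"y": 1.4,"z": 0,"ax": 0,"ay": 0,"az": 0,"hand": 5},
    {"x": 0,"y": 1.55,"z": 0,"ax": 0,"ay": 0,"az": 0,"hand": 5},
    {"x": 0,"y": 1.6,"z": 0,"ax": 0,"ay": 0,"az": 0,"hand": 5}
  ]
}}

```text
clock: 4.25
eef_pos: [556.7, -62.0, 97.3]
tcp_rot: [-3.141, 0.002, -3.083]
contact_force: [-1.4, -1.9, 5.9]
opening: 0.157
grasp_force: 29.2
```

Emit:
{"op": "drive_tool", "data": {
  "plan": [
    {"x": 0,"y": 0.03,"z": 0,"ax": 0,"ay": 0,"az": 0,"hand": 5},
    {"x": 0,"y": 0.06,"z": 0,"ax": 0,"ay": 0,"az": 0,"hand": 5},
    {"x": 0,"y": 0.09,"z": 0,"ax": 0,"ay": 0,"az": 0,"hand": 5},
    {"x": 0,"y": 0.09,"z": 0,"ax": 0,"ay": 0,"az": 0,"hand": 5}
  ]
}}

```text
clock: 4.65
eef_pos: [556.4, -58.0, 97.3]
tcp_rot: [-3.141, 0.002, -3.084]
contact_force: [-1.0, -0.9, 6.3]
opening: 0.159
grasp_force: 29.2
```

Emit:
{"op": "drive_tool", "data": {
  "plan": [
    {"x": 0,"y": 0.02,"z": 0,"ax": 0,"ay": 0,"az": 0,"hand": 5},
    {"x": 0,"y": 0.04,"z": 0,"ax": 0,"ay": 0,"az": 0,"hand": 5},
    {"x": 0,"y": 0.06,"z": 0,"ax": 0,"ay": 0,"az": 0,"hand": 5},
    {"x": 0,"y": 0.06,"z": 0,"ax": 0,"ay": 0,"az": 0,"hand": 5}
  ]
}}

```text
clock: 5.05
eef_pos: [556.4, -56.7, 97.3]
tcp_rot: [-3.138, 0.002, -3.083]
contact_force: [-0.6, -11.6, 5.9]
opening: 0.161
grasp_force: 29.1
```

Emit:
{"op": "drive_tool", "data": {
  "plan": [
    {"x": 0,"y": -0.03,"z": 0,"ax": 0,"ay": 0,"az": 0,"hand": 20},
    {"x": 0,"y": -0.03,"z": 0,"ax": 0,"ay": 0,"az": 0,"hand": 35},
    {"x": 0,"y": -0.03,"z": 0,"ax": 0,"ay": 0,"az": 0,"hand": 35},
    {"x": 0,"y": -0.03,"z": -0.6,"ax": 0,"ay": 0,"az": 0,"hand": 35},
    {"x": 0,"y": -0.03,"z": -1.2,"ax": 0,"ay": 0,"az": 1,"hand": 50},
    {"x": 0,"y": 0.4,"z": -1.4,"ax": 0,"ay": 0,"az": 2,"hand": 70},
    {"x": 0,"y": 0.9,"z": -1.4,"ax": 0,"ay": 0,"az": 3,"hand": 70},
    {"x": 0,"y": 1.3,"z": -1.4,"ax": 0,"ay": 0,"az": 4,"hand": 70}
  ]
}}

```text
clock: 5.85
eef_pos: [551.8, 11.3, 166.8]
tcp_rot: [3.141, 0.001, 2.776]
contact_force: [0.4, 0.6, 0.2]
opening: 0.821
grasp_force: 0.0
```

Run:
```python
from h import *
im=imaging.grab_frame("top"); cv2.imwrite("pics/top1.png",im[:,:,::-1])
s=monitor.sense(); print(s['eef_pos'],s['tcp_rot'],s['qpos'])
cv2.imwrite("pics/c3.png",cv2.resize(im[150:230,260:400,::-1],None,fx=5,fy=5,interpolation=cv2.INTER_CUBIC))
```

```text
[551.4306242   13.55173289 166.50672125] [ 3.14010017e+00 -4.46957335e-04  2.76991288e+00] [ 0.0208883   0.31280351  1.85251557  0.00187117  0.97611638 -1.17927611]
```

Emit:
{"op": "drive_tool", "data": {
  "plan": [
    {"x": 0.1,"y": 0.25,"z": 0,"ax": 0,"ay": 0,"az": 1.3,"hand": 72},
    {"x": 0.1,"y": 0.25,"z": 0,"ax": 0,"ay": 0,"az": 2.6,"hand": 72},
    {"x": 0.1,"y": 0.25,"z": 0,"ax": 0,"ay": 0,"az": 3.9,"hand": 72},
    {"x": 0.1,"y": 0.25,"z": 0,"ax": 0,"ay": 0,"az": 5.2,"hand": 72},
    {"x": 0.1,"y": 0.25,"z": 0,"ax": 0,"ay": 0,"az": 5.9,"hand": 72},
    {"x": 0.1,"y": 0.25,"z": 0,"ax": 0,"ay": 0,"az": 5.9,"hand": 72},
    {"x": 0.1,"y": 0.25,"z": 0,"ax": 0,"ay": 0,"az": 5.9,"hand": 72}
  ]
}}

```text
clock: 6.6
eef_pos: [551.4, 23.6, 166.2]
tcp_rot: [-3.141, -0.0, 2.166]
contact_force: [-0.3, 0.2, -0.2]
opening: 0.838
grasp_force: 0.0
```

Run:
```python
from h import *
s=monitor.sense(); ci=imaging.camera_info("wrist"); im=imaging.grab_frame("wrist")
cv2.imwrite("pics/w2.png",im[:,:,::-1])
print(s['eef_pos'],s['tcp_rot'],s['qpos']); print(proj(ci,[[551,27.6,116],[556.4,-57.3,114]]))
```

```text
[551.41909866  23.63401473 166.17857688] [-3.14145329e+00 -1.74946087e-04  2.16565283e+00] [ 4.00696168e-02  3.13872325e-01  1.85181997e+00  9.09027138e-05
  9.76110969e-01 -5.54837836e-01]
[[325.82213788 220.2197488 ]
 [270.65920806 305.16069018]]
```

View pics/w2.png

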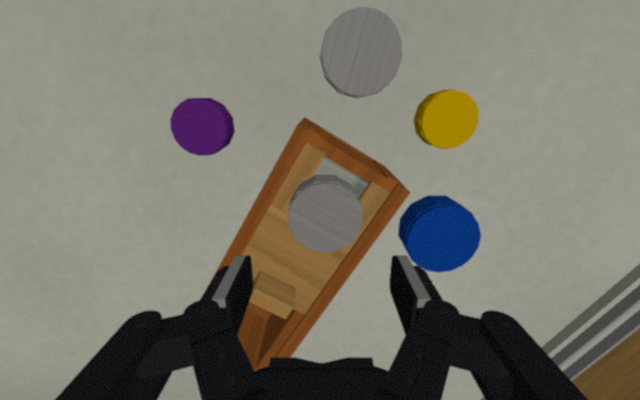

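Run:
```python
from h import *
ci=imaging.camera_info("wrist"); a=cv2.imread("pics/w2.png").astype(np.uint8)
hsv=cv2.cvtColor(cv2.GaussianBlur(a,(0,0),.8),cv2.COLOR_BGR2HSV)
m=((hsv[:,:,1]<45)&(hsv[:,:,2]>70)).astype(np.uint8)
m=cv2.morphologyEx(m,cv2.MORPH_OPEN,np.ones((3,3)))
n,l,st,c=cv2.connectedComponentsWithStats(m); k=l[212,326]; print(st[k],c[k],hsv[212,326])
for q in ((326,200),(326,240),(326,247),(300,235),(326,184),(326,180),(326,176)): print(q,a[q[1],q[0]],hsv[q[1],q[0]])
mm=(l==k).astype(np.uint8); cn=max(cv2.findContours(mm,0,1)[0],key=cv2.contourArea)[:,0].astype(float)
P=ray(ci,cn,116)[:,:2]; (cx,cy),R=cv2.minEnclosingCircle(P.astype(np.float32)); print(cx,cy,R)
print(cv2.fitEllipse(P.astype(np.float32)))
cv2.imwrite("pics/c4.png",cv2.resize(a[165:265,275:375],None,fx=6,fy=6,interpolation=cv2.INTER_CUBIC))
```

```text
[ 289  159   78   93 5065] [327.08410661 208.54570582] [ 13  15 116]
(326, 200) [112 113 118] [ 13  15 116]
(326, 240) [106 111 114] [ 17  16 113]
(326, 247) [108 111 115] [ 13  16 114]
(300, 235) [103 107 112] [ 15  18 113]
(326, 184) [109 108 112] [ 12  12 110]
(326, 180) [86 89 90] [18 14 92]
(326, 176) [84 87 88] [12 14 92]
545.0407104492188 34.99232482910156 33.80059051513672
((547.5255737304688, 33.93546676635742), (50.14077377319336, 65.67913818359375), 20.202960968017578)
```

View pics/c4.png

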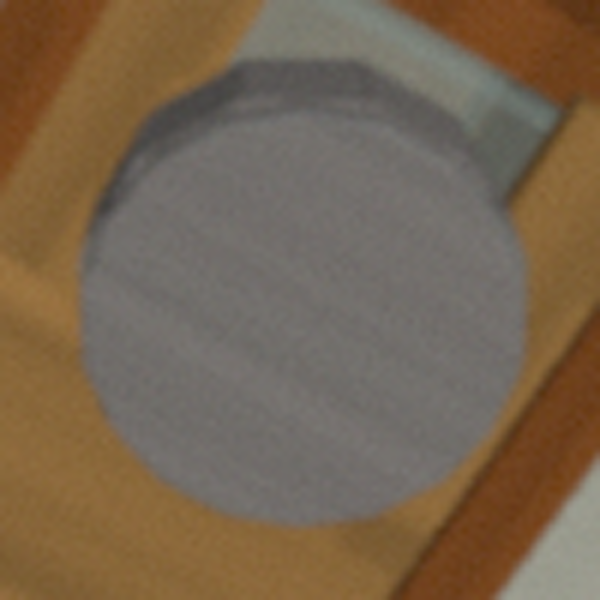

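The view shows the cover home round the neck, with the cap top centred at about (326,218) and its flats square to the fingers. I'm descending.

Emit:
{"op": "drive_tool", "data": {
  "plan": [
    {"x": 0.09,"y": 0.03,"z": 0.3,"ax": 0,"ay": 0,"az": 0,"hand": 72},
    {"x": 0.09,"y": 0.03,"z": 0.7,"ax": 0,"ay": 0,"az": 0,"hand": 72},
    {"x": 0.09,"y": 0.03,"z": 1.0,"ax": 0,"ay": 0,"az": 0,"hand": 72},
    {"x": 0.09,"y": 0.03,"z": 1.2,"ax": 0,"ay": 0,"az": 0,"hand": 72},
    {"x": 0.09,"y": 0.03,"z": 1.4,"ax": 0,"ay": 0,"az": 0,"hand": 72},
    {"x": 0.09,"y": 0.03,"z": 1.5,"ax": 0,"ay": 0,"az": 0,"hand": 72},
    {"x": 0.09,"y": 0.03,"z": 1.58,"ax": 0,"ay": 0,"az": 0,"hand": 72},
    {"x": 0.09,"y": 0.03,"z": 1.58,"ax": 0,"ay": 0,"az": 0,"hand": 72}
  ]
}}

```text
clock: 7.45
eef_pos: [550.2, 28.2, 87.1]
tcp_rot: [-3.141, -0.0, 2.163]
contact_force: [0.2, -0.1, 0.6]
opening: 0.845
grasp_force: 0.0
```

Emit:
{"op": "drive_tool", "data": {
  "plan": [
    {"x": 0,"y": 0,"z": 0,"ax": 0,"ay": 0,"az": 0,"hand": 62},
    {"x": 0,"y": 0,"z": 0,"ax": 0,"ay": 0,"az": 0,"hand": 56},
    {"x": 0,"y": 0,"z": 0,"ax": 0,"ay": 0,"az": 0,"hand": 50},
    {"x": 0,"y": 0,"z": 0,"ax": 0,"ay": 0,"az": 0,"hand": 45},
    {"x": 0,"y": 0,"z": 0,"ax": 0,"ay": 0,"az": 0,"hand": 45}
  ],
  "grip_force": 40
}}

```text
clock: 7.95
eef_pos: [550.9, 28.3, 87.9]
tcp_rot: [3.14, 0.001, 2.163]
contact_force: [0.4, 1.7, 4.4]
opening: 0.615
grasp_force: 42.5
```

Emit:
{"op": "drive_tool", "data": {
  "plan": [
    {"x": 0,"y": 0,"z": 0,"ax": 0,"ay": 0,"az": 0,"hand": 40},
    {"x": 0,"y": 0,"z": 0,"ax": 0,"ay": 0,"az": 0,"hand": 40},
    {"x": 0,"y": 0,"z": 0,"ax": 0,"ay": 0,"az": 0,"hand": 40}
  ],
  "grip_force": 110
}}

```text
clock: 8.25
eef_pos: [551.1, 28.3, 88.2]
tcp_rot: [3.14, 0.001, 2.163]
contact_force: [1.0, 1.5, 8.0]
opening: 0.594
grasp_force: 112.6
```

Emit:
{"op": "drive_tool", "data": {
  "plan": [
    {"x": 0,"y": 0,"z": 0,"ax": 0,"ay": 0,"az": -0.5,"hand": 40},
    {"x": 0,"y": 0,"z": 0,"ax": 0,"ay": 0,"az": -1,"hand": 40},
    {"x": 0,"y": 0,"z": 0,"ax": 0,"ay": 0,"az": -1.5,"hand": 40},
    {"x": 0,"y": 0,"z": 0,"ax": 0,"ay": 0,"az": -2,"hand": 40},
    {"x": 0,"y": 0,"z": 0,"ax": 0,"ay": 0,"az": -2.5,"hand": 40}
  ]
}}

```text
clock: 8.75
eef_pos: [551.1, 28.2, 88.2]
tcp_rot: [3.14, 0.001, 2.427]
contact_force: [0.5, -0.3, 9.0]
opening: 0.593
grasp_force: 112.6
```

Run:
```python
from h import *
s=monitor.sense(); print({k:s[k] for k in('eef_pos','tcp_rot','contact_force','wrist_torque','opening','grasp_force')})
```

```text
{'eef_pos': array([551.07515471,  28.19888553,  88.1504775 ]), 'tcp_rot': array([3.14041626e+00, 1.28624382e-03, 2.42653615e+00]), 'contact_force': array([ 0.48823545, -0.28814446,  8.96533265]), 'wrist_torque': array([-0.14812979,  0.11242206, -0.16131257]), 'opening': 0.5928314055997759, 'grasp_force': 112.59443031158298}
```

Emit:
{"op": "drive_tool", "data": {
  "plan": [
    {"x": 0,"y": 0,"z": 0,"ax": 0,"ay": 0,"az": -0.8,"hand": 40},
    {"x": 0,"y": 0,"z": 0,"ax": 0,"ay": 0,"az": -1.6,"hand": 40},
    {"x": 0,"y": 0,"z": 0,"ax": 0,"ay": 0,"az": -2.4,"hand": 40},
    {"x": 0,"y": 0,"z": 0,"ax": 0,"ay": 0,"az": -3.2,"hand": 40},
    {"x": 0,"y": 0,"z": 0,"ax": 0,"ay": 0,"az": -4.0,"hand": 40},
    {"x": 0,"y": 0,"z": 0,"ax": 0,"ay": 0,"az": -4.8,"hand": 40},
    {"x": 0,"y": 0,"z": 0,"ax": 0,"ay": 0,"az": -5.4,"hand": 40},
    {"x": 0,"y": 0,"z": 0,"ax": 0,"ay": 0,"az": -5.4,"hand": 40}
  ]
}}

```text
clock: 9.55
eef_pos: [551.5, 28.2, 88.6]
tcp_rot: [3.141, 0.003, 2.992]
contact_force: [-0.6, 0.2, 12.9]
opening: 0.593
grasp_force: 113.1
```

Run:
```python
from h import *
s=monitor.sense(); print({k:s[k] for k in('eef_pos','tcp_rot','contact_force','wrist_torque','opening','grasp_force')})
ci=imaging.camera_info("wrist"); im=imaging.grab_frame("wrist"); cv2.imwrite("pics/w3.png",im[100:400,100:540,::-1])
```

```text
{'eef_pos': array([551.46584359,  28.15206433,  88.62023847]), 'tcp_rot': array([3.14125900e+00, 2.56598180e-03, 2.99236568e+00]), 'contact_force': array([-0.58485796,  0.24302124, 12.89242855]), 'wrist_torque': array([-0.19255122,  0.1991069 ,  0.03657755]), 'opening': 0.5929845977183317, 'grasp_force': 113.08934558182955}
```

View pics/w3.png

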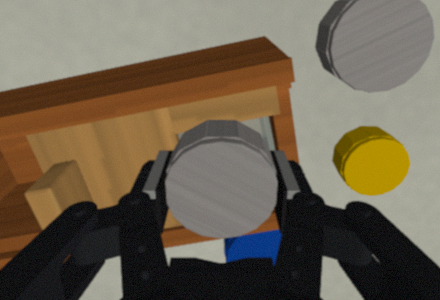

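The cap sits in the fingers and its grain turned with them. The torque has dropped and the spring pushes up, so the threads are free. I finish the turn and lift gently.

Emit:
{"op": "drive_tool", "data": {
  "plan": [
    {"x": 0,"y": 0,"z": 0,"ax": 0,"ay": 0,"az": -0.8,"hand": 40},
    {"x": 0,"y": 0,"z": 0,"ax": 0,"ay": 0,"az": -1.6,"hand": 40},
    {"x": 0,"y": 0,"z": 0,"ax": 0,"ay": 0,"az": -2.2,"hand": 40},
    {"x": 0,"y": 0,"z": 0,"ax": 0,"ay": 0,"az": -2.2,"hand": 40},
    {"x": 0,"y": 0,"z": -0.04,"ax": 0,"ay": 0,"az": -2.2,"hand": 40},
    {"x": 0,"y": 0,"z": -0.08,"ax": 0,"ay": 0,"az": -2.2,"hand": 40},
    {"x": 0,"y": 0,"z": -0.12,"ax": 0,"ay": 0,"az": -2.2,"hand": 40},
    {"x": 0,"y": 0,"z": -0.12,"ax": 0,"ay": 0,"az": -2.2,"hand": 40}
  ]
}}

```text
clock: 10.4
eef_pos: [550.1, 28.2, 93.2]
tcp_rot: [3.142, -0.0, -3.063]
contact_force: [-0.2, 0.1, -1.1]
opening: 0.595
grasp_force: 114.1
```

Emit:
{"op": "drive_tool", "data": {
  "plan": [
    {"x": 0,"y": 0,"z": -0.1,"ax": 0,"ay": 0,"az": 0,"hand": 40},
    {"x": 0,"y": 0,"z": -0.2,"ax": 0,"ay": 0,"az": 0,"hand": 40},
    {"x": 0,"y": 0,"z": -0.35,"ax": 0,"ay": 0,"az": 0,"hand": 40},
    {"x": 0,"y": 0,"z": -0.5,"ax": 0,"ay": 0,"az": 0,"hand": 40},
    {"x": 0,"y": 0,"z": -0.6,"ax": 0,"ay": 0,"az": 0,"hand": 40},
    {"x": 0,"y": 0,"z": -0.66,"ax": 0,"ay": 0,"az": 0,"hand": 40},
    {"x": 0,"y": 0,"z": -0.66,"ax": 0,"ay": 0,"az": 0,"hand": 40},
    {"x": 0,"y": 0,"z": -0.66,"ax": 0,"ay": 0,"az": 0,"hand": 40}
  ]
}}

```text
clock: 11.2
eef_pos: [550.2, 28.2, 126.2]
tcp_rot: [-3.142, -0.0, -3.063]
contact_force: [-0.3, -0.5, -0.7]
opening: 0.591
grasp_force: 114.1
```

Run:
```python
from h import *
s=monitor.sense(); print(s['eef_pos'],s['contact_force'],s['qvel'],s['grasp_force'])
w=imaging.grab_frame("wrist"); b=imaging.grab_frame("scene")
B=cv2.resize(b[165:285,270:390],None,fx=4,fy=4,interpolation=cv2.INTER_CUBIC)
W=cv2.resize(w,(320,200)); W=cv2.copyMakeBorder(W,0,280,0,0,cv2.BORDER_CONSTANT)
cv2.imwrite("pics/end.png",np.hstack([B,W])[:,:,::-1])
```

```text
[550.15103172  28.17510496 126.24475017] [-0.31623051 -0.50651116 -0.73553887] [ 0.00151523  0.00442088  0.0052554  -0.00034863  0.00058947  0.00120674] 114.11856198683381
```

View pics/end.png

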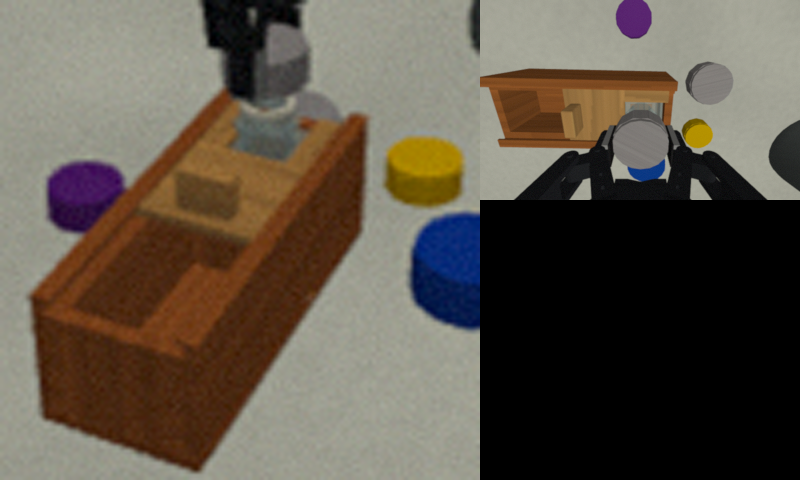

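The picture shows the cap held level above the jar's mouth, the jar down and the cover home. The force reading is only the cap's own weight, so I'm handing in.

```bash
python3 -c "
from rig import r
print(r.sign_off())"
```

```text
the job is handed in; nothing more can be done
None
```

The job is handed in, with no verdict returned: the cover is home, and the cap is unscrewed and held level about 20 mm above the jar's mouth, with the jar still in its compartment.

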